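Tip two crates to find the stamped one and push it to the dispatch rail

TASK

Two closed plywood crates look alike, but only one carries the inspector's round stamp on its underside. Tip each of them over, away from you, so that it lies on its back with the underside facing you; only when both lie so, push the stamped one, still on its back, forward until its lid is flush along the dispatch rail, and leave the other on its back, clear of the rail. Push with the fingertips only: neither crate may be lifted or carried, and the rings, plug and step block around stay where they are.

Things in the scene. Friction and masses are not known exactly. Their poses are not given: they have to be found in the camera images.
- crate_1: the stamped crate: closed plywood box with light battens, 80 mm deep (x), 84 wide (y), 110 high (z) with its feet, about 0.5 kg, evenly filled. Its bare-wood underside has a black round stamp: a 58 mm ring with a six-armed star. Starts upright, left or right; front (-x, two flat steel clasps) to the robot, back (+x) to the rail. Origin: centre of the footprint, at the feet's lower ends
- crate_2: the other crate, same make, size, weight and frame, but its underside is bare. A push high on the front (about 90 mm up) tips a crate over its back feet; it balances near 35 degrees, then falls on its back by itself. There it is 80 mm high, 110 long, its x points down, its underside faces the robot and its lid the rail
- crate_1_mid (a point): the middle of crate_1, 55 mm above its origin along its z; about 40 mm above the worktop when on its back
- crate_2_mid (a point): the middle of crate_2, likewise
- crate_1_top (a point): the centre of crate_1's flat lid, 110 mm from its origin along its z: the face that goes to the rail. The wood slides on the worktop (friction about 0.6)
- crate_2_top (a point): the centre of crate_2's lid, likewise
- crate_1_base (a point): the centre of crate_1's underside panel, of the stamp, 8 mm from its origin along its z. Four round rubber feet, 16 mm across, 8 mm high, stand out from this panel, centres 31 mm fore and aft (x) and 33 mm to either side (y); they grip the worktop well (friction about 1)
- dispatch_rail: the dispatch rail: aluminium angle screwed to the worktop beyond the crates, 260 mm long (its y), 34 mm high, its flat face towards the robot and the crates. Origin: at the foot of that face, mid-length; x points away from the crates, square to the face (the way the crate is pushed), z up
- setting_ring_3: plain steel setting ring, 60 mm across, 20 mm high, left of the gauge station that stands left of the crates; leave alone. Origin: centre of its underside
- setting_ring_2: plain steel setting ring, 42 mm across, 16 mm high, between the left crate and the gauge station on its left; leave alone. Origin: centre of its underside
- yellow_plug_1: yellow plug with dark ends lying on its side, 32 x 60 x 33 mm high, to the right of the crates; leave alone. Origin: centre of its underside
- step_block: aluminium step block, 30 x 80 mm, 42 mm high at the tall end, near the right edge of the worktop; leave alone. Origin: centre of its underside

How it is judged:
By the outcome, as a careful person would: the job done as asked, in the order asked, and still so for the second after the job is handed in, with the robot touching nothing.
It also fails if it takes over 58 s, if anything falls off the work surface, if the arm or the gripper's body presses on something with over 40 N, if the wrist force passes 120 N, or if a joint passes its speed limit or range.

ROBOT

A 6-joint arm with a two-finger parallel gripper is mounted at the origin on a cart in front of the work surface, level with it; the furniture and walls round the work are solid. World frame = base frame: x ahead of the robot, y to its left, z up, the work surface at z = 0. Lengths are in mm, angles in degrees, forces in N, time in s.
With the tool pointing down it reaches from about 350 to 850 mm from the base axis. Payload 8.1 kg.
Tool frame: the origin (TCP) lies between the finger pads; the fingertips stand 25 mm ahead of it and the grasp point (between the pads) lies 6 mm ahead of it (r.tcp_to_tips is the distance from the TCP to the fingertips, in mm); z points along the fingers, y is the line along which they close (so a half turn about z gives the same grasp; the last joint's range is limited). The gripper opens to 85 mm and grips with 20 to 120 N. Pads are 22 mm wide; open, the fingers measure 114 mm over their backs; the gripper's body (76 mm by 85 mm) begins 54 mm behind the grasp point. The pads swing forward as they close: fully open they stand 13 mm farther back than shut.
Start: joints at [-80.122, 7.471, 85.268, -0, 87.261, -4.893], TCP at [152.993, -580.171, 256.292] pointing down, gripper open.
Joint ranges: [-169.43, 169.43], [-51.17, 129.36], [1.28, 143.12], [-76.62, 256.62], [0, 156.53], [-152.29, 152.29]. Speed limits (degrees/s): [136.94, 136.94, 159.86, 180, 180, 180].

INTERFACE

Orientations are given as [roll, pitch, yaw] about the fixed x, y, z axes, in that order (R = Rz(yaw) Ry(pitch) Rx(roll)).
In Python, from bench import r gives the robot as it stands.
- The arm moves only by the tool apply_moves, never from a script. Its arguments are lists of equal length, an entry for each row: "angular": the turn, a rotation vector about the world's x, y, z in units of 8 degrees (1.0 is 8 degrees), a list of three; "travel": the shift along the world's x, y, z in units of 40 mm (1.0 is 40 mm), a list of three; "jaw": the opening, from 0 (shut) to 1 (fully open). A call has 1 to 20 rows; each row shifts and turns the commanded pose from where the row before left it; what a row does not reach is not made up. A row lasts 1/8 s, in which the tool goes at most 62.5 mm and 10.7 degrees, less where a joint would pass 70% of its speed; a pose out of reach is approached as far as the arm can. A call is refused whole if a number of a shift passes 1 or a number of a turn 1, either way. A call with a gripper value outside its range is refused whole. The fingers move at their own pace and stop on an object; "force" is the grip in N (left out, the last holds). Time passes only in rows, so rows that do not move let the fingers close. It gives the time, the measured TCP pose, the force, the opening and the grip force at its end, in the units of the state.
- r.sense(): the state, without advancing time (a new reading comes with each control period).
- r.snapshot(name): name is "side" or "top" or "wrist"; returns a dict with "color" (420x560x3 uint8, red, green, blue), "fx", "fy", "cx", "cy" (pixels), "distortion" ([k1, k2, p1, p2, k3] as OpenCV has them; the pictures are not rectified), "R" (3x3) and "t" (3): a world point X has camera coordinates R X + t; the wrist camera has in their place "mount" (4x4, takes a point from camera to tool coordinates, whose origin is the TCP and whose axes are the flange's). Camera axes: x right, y down, z forward; pixel columns grow to the right and rows downward; lengths in mm; the calibration is good to about 2 mm. A picture is of the moment at which its call begins: read the wrist's pose just before it. There is no depth.
- r.hand_in(): hands the job in; it is judged then, once.
The state is a dict: "time": time; "joint_pos": joint angles; "qd": joint speeds; "joint_efforts": joint torques, N m; "tool_pos": TCP position; "tcp_rot": TCP orientation; "ft_force": force on the tool from outside, world axes, zero at the start; "wrist_torque": the same for the moment, N m; "finger_gap": finger opening in mm; "grip_force": force on a finger pad.
Only numpy, scipy, OpenCV 4.12 (cv2) and the standard library are available. Lean on these libraries where they do the work, as an engineer would, in place of code of your own. Each camera call takes 0.05 s, during which the arm holds its last target. There are 200 camera calls.

## Working session

There is one attempt and no reset: what is moved stays moved. The work goes in short steps, Python scripts to look and compute and a tool call to move; the robot and the scene stay as the last step left them, time stands still between calls to the robot, and variables do not carry over. Pictures are saved under pics/ and viewed, at most 10 in all, crops included, and the job is handed in when it is done.

Besides the shell and the picture viewer there is one more tool, called by a JSON object that holds its "op" and its "data", one argument or row to a line. apply_moves: Moves the arm, as the interface text tells. Its arguments: {"type":"object","properties":{"angular":{"type":"array"},"travel":{"type":"array"},"jaw":{"type":"array"},"force":{"type":"number"}},"required":["angular","travel","jaw"]}

```bash
mkdir -p pics; ls; cat > h.py <<'E'
import numpy as np,cv2
from bench import r
def snap(n,f=None):
    s=r.snapshot(n)
    if f: cv2.imwrite('pics/'+f,s['color'][:,:,::-1])
    return s
def K(s): return np.array([[s['fx'],0,s['cx']],[0,s['fy'],s['cy']],[0,0,1.]])
def ray(s,px):
    u=cv2.undistortPoints(np.array(px,float).reshape(-1,1,2),K(s),np.array(s['distortion'],float)).reshape(-1,2)
    R=np.array(s['R']);t=np.array(s['t']).ravel()
    return -R.T@t, np.c_[u,np.ones(len(u))]@R
def plane(s,px,z):
    c,d=ray(s,px); return c+d*((z-c[2])/d[:,2])[:,None]
def proj(s,X):
    R=np.array(s['R']);rv=cv2.Rodrigues(R)[0]
    return cv2.projectPoints(np.array(X,float).reshape(-1,1,3),rv,np.array(s['t'],float),K(s),np.array(s['distortion'],float))[0].reshape(-1,2)
def tri(s1,p1,s2,p2):
    c1,d1=ray(s1,p1);c2,d2=ray(s2,p2);o=[]
    for a,b in zip(d1,d2):
        q=np.linalg.lstsq(np.c_[a,-b],c2-c1,rcond=None)[0]
        o.append(((c1+q[0]*a)+(c2+q[1]*b))/2)
    return np.array(o)
E
python3 - <<'E'
from h import *
a=snap('side','side0.png');b=snap('top','top0.png')
print(ray(a,[[280,210]]),ray(b,[[280,210]]),r.sense())
E
```

```text
pics
(array([  161.38548848, -1032.51413553,   582.82702046]), array([[ 0.31188931,  0.81772094, -0.48396097]])) (array([ 424.66112654, -181.94423027, 1050.3281686 ]), array([[ 0.05308987, -0.00750216, -0.99856944]])) {'time': 0.1, 'joint_pos': array([-8.01244120e+01,  7.51150274e+00,  8.53245653e+01, -3.30002925e-03,
        8.72615800e+01, -4.89191549e+00]), 'qd': array([ 0.04026421, -0.08648145, -0.17172498,  0.0461072 , -0.0463572 ,
        0.06384776]), 'joint_efforts': array([ 1.02855021e-03, -5.70949244e+01, -5.01946700e+01, -2.08697179e-04,
        8.13142397e-03,  1.02311418e-05]), 'tool_pos': array([ 152.87249389, -579.71677753,  255.32715125]), 'tcp_rot': array([-1.79902427e+02, -5.04308112e-03,  1.47676597e+01]), 'ft_force': array([-0.43872465, -0.50578682, -0.17687993]), 'wrist_torque': array([0.00762862, 0.03606551, 0.01987762]), 'grip_force': 0.0, 'finger_gap': 85.37080884750154}
```

View pics/side0.png

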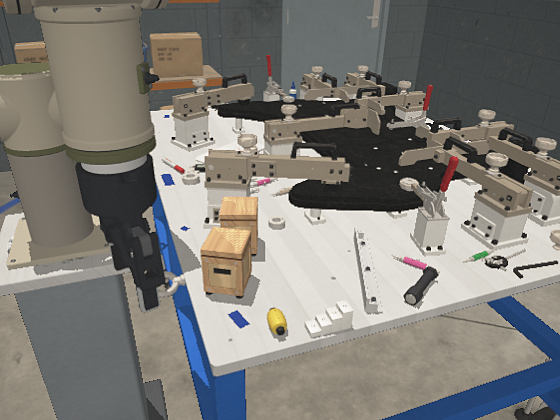

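View pics/top0.png

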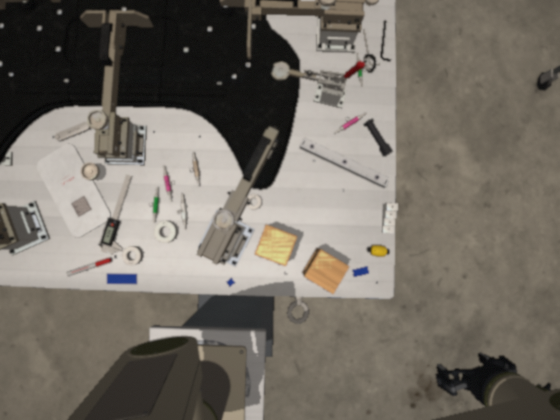

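The side view shows the two crates at about (228,262) and (239,222), with the rail at (367,270). In the top view the crates are at (277,245) and (327,270), and the rail runs from (302,145) to (387,183). Next I'll enlarge both views to pick corners.

```bash
python3 - <<'E'
from h import *
a=cv2.imread('pics/side0.png')[180:340,180:400];b=cv2.imread('pics/top0.png')[130:310,220:410]
A=cv2.resize(a,None,fx=3.5,fy=3.5,interpolation=cv2.INTER_CUBIC);B=cv2.resize(b,None,fx=3.3,fy=3.3,interpolation=cv2.INTER_CUBIC)
cv2.imwrite('pics/sc.png',A);cv2.imwrite('pics/tc.png',B)
E
```

```text
(no output)
```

View pics/sc.png

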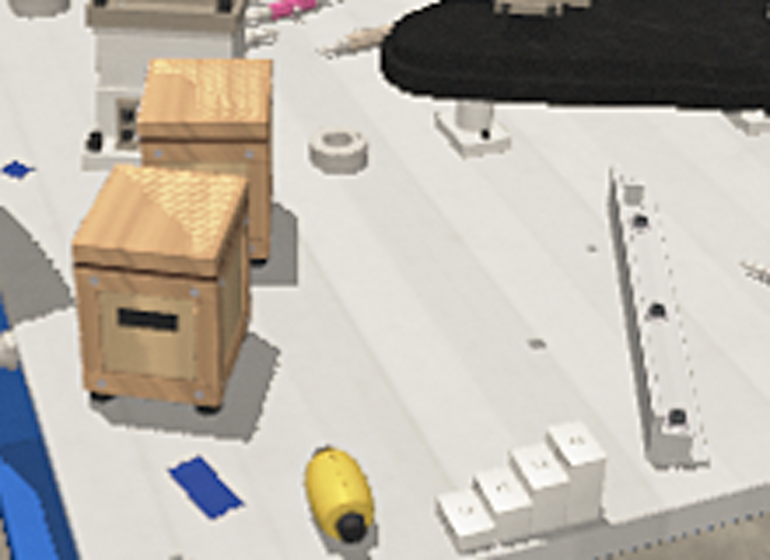

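View pics/tc.png

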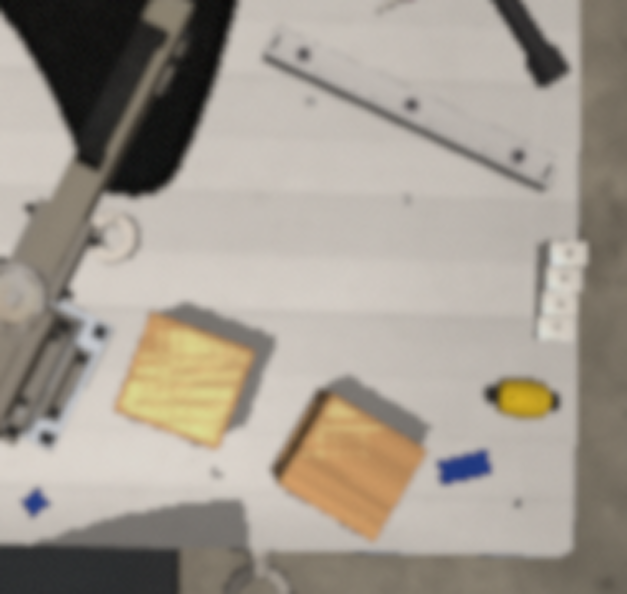

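```bash
python3 - <<'E'
from h import *
np.set_printoptions(precision=1,suppress=True)
a=r.snapshot('side');b=r.snapshot('top')
T=lambda p:np.array(p,float)/3.3+[220,130]
S=lambda p:np.array(p,float)/3.5+180
L=T([(152,313),(256,350),(217,447),(117,408)]);Rr=T([(333,392),(425,450),(375,540),(283,478)])
Ls=S([(150,60),(272,60),(270,135),(138,135)]);Rs=S([(122,167),(247,180),(217,275),(75,262)])
for n,t in(('L',L),('R',Rr)):
    P=plane(b,t,110);m=P.mean(0);e1=P[0]+P[1]-P[2]-P[3];e2=P[0]+P[3]-P[1]-P[2]
    print(n,P[:,:2],m,np.degrees(np.arctan2(e1[1],e1[0])),np.degrees(np.arctan2(-e2[0],e2[1])),np.linalg.norm(P-np.roll(P,1,0),axis=1))
print(tri(b,L,a,Ls));print(tri(b,Rr,a,Rs))
P=plane(b,T([(268,52),(547,182)]),34);print('rail top',P)
P2=plane(b,T([(264,60),(543,190)]),0);print('rail foot',P2)
d=P2[0]-P2[1];print(np.linalg.norm(d),np.degrees(np.arctan2(d[1],d[0]))-90)
print('side foot',plane(a,S([(650,462)]),0), 'tops tri',tri(b,T([(268,52),(547,182)]),a,S([(612,168),(655,440)])))
print('plug',plane(b,T([(522,398)]),16),'step',plane(b,T([(563,290)]),30),'ring',plane(b,T([(118,238)]),16),'bracket corner',plane(b,T([(105,330),(50,445)]),10))
E
```

```text
L [[ 437.2 -155.8]
 [ 411.8 -233.9]
 [ 339.1 -206.8]
 [ 366.  -131.8]] [ 388.5 -182.1  110. ] -19.540442629490116 -18.83557219242748 [75.1 82.2 77.5 79.6]
R [[ 382.1 -292.1]
 [ 340.7 -361.8]
 [ 273.2 -325.9]
 [ 317.5 -256.4]] [ 328.4 -309.1  110. ] -28.45453538405623 -31.584137134887296 [73.8 81.1 76.4 82.4]
[[ 399.9 -147.6  112.4]
 [ 414.1 -232.3  149.3]
 [ 376.2 -220.7  101.7]
 [ 358.5 -127.7   50.2]]
[[ 347.6 -283.7  118.7]
 [ 352.8 -356.8  150. ]
 [ 308.3 -340.8   93.4]
 [ 297.6 -258.7   46.1]]
rail top [[ 653.6 -242.    34. ]
 [ 553.7 -472.8   34. ]]
rail foot [[ 654.3 -240.8    0. ]
 [ 551.1 -479.1    0. ]]
259.7477372842691 -23.415478003073787
side foot [[ 552.4 -475.9    0. ]] tops tri [[ 653.6 -241.9   32.7]
 [ 554.5 -477.2   16.1]]
plug [[ 376.6 -459.3   16. ]] step [[ 465.9 -488.1   30. ]] ring [[ 499.2 -123.4   16. ]] bracket corner [[ 423.4 -114.7   10. ]
 [ 328.   -72.5   10. ]]
```

```bash
python3 - <<'E'
from h import *
np.set_printoptions(precision=1,suppress=True)
a=r.snapshot('side');b=r.snapshot('top')
T=lambda p:np.array(p,float)/3.3+[220,130]
S=lambda p:np.array(p,float)/3.5+180
L=T([(152,313),(256,350),(217,447),(117,408)]);Rr=T([(333,392),(425,450),(375,540),(283,478)])
Ls=S([(272,60),(270,135),(138,135),(150,60)]);Rs=S([(247,180),(217,275),(75,262),(122,167)])
for t,s in((L,Ls),(Rr,Rs)):
    P=tri(b,t,a,s);print(P,P.mean(0)); Q=plane(a,s,110);print(Q.mean(0)); e=Q[0]+Q[1]-Q[2]-Q[3];f=Q[0]+Q[3]-Q[1]-Q[2];print(np.degrees(np.arctan2(e[1],e[0])),np.degrees(np.arctan2(-f[0],f[1])))
E
```

```text
[[ 438.7 -156.2  107.9]
 [ 412.6 -234.8   99.1]
 [ 337.8 -207.1   97.7]
 [ 365.1 -131.5  107.9]] [ 388.5 -182.4  103.1]
[ 385.8 -194.2  110. ]
-18.53212990842582 -18.346124186581513
[[ 381.6 -292.4  106.5]
 [ 340.9 -364.6   97.6]
 [ 272.5 -328.1   97.4]
 [ 316.9 -256.6  107.2]] [ 328.  -310.4  102.2]
[ 326.  -321.9  110. ]
-28.763142199687646 -27.092147076390223
```

```bash
python3 - <<'E'
from h import *
np.set_printoptions(precision=1,suppress=True)
a=r.snapshot('side');b=r.snapshot('top')
print('eye',tri(b,[[298,310]],a,[[172,285]]))
# clamp arm tip: top (273,131) ; side candidates
print('tip',tri(b,[[273,131],[222,218]],a,[[345,170],[248,140]]))
E
```

```text
eye [[ 212.4 -248.9  -17.3]]
tip [[ 658.7 -165.7  150. ]
 [ 447.7  -61.4  212.2]]
```

```bash
python3 - <<'E'
from h import *
a=cv2.imread('pics/side0.png')[120:300,140:360]
cv2.imwrite('pics/sc2.png',cv2.resize(a,None,fx=3.3,fy=3.3,interpolation=cv2.INTER_CUBIC))
E
```

```text
(no output)
```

View pics/sc2.png

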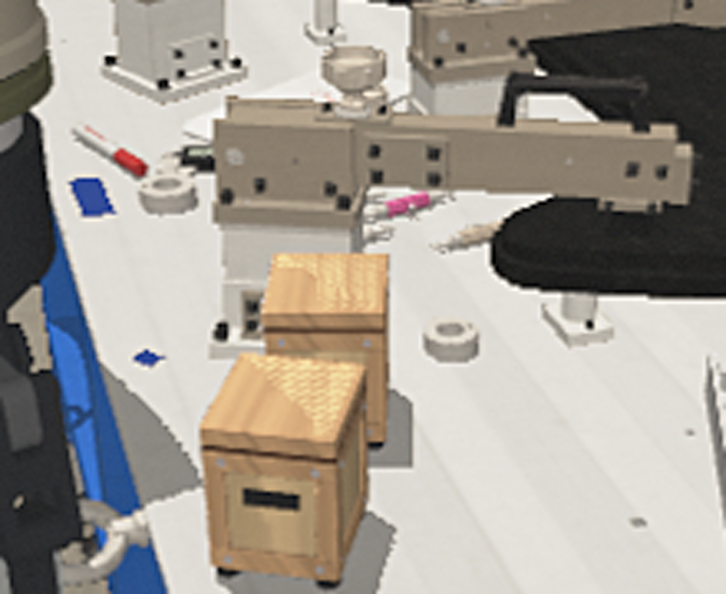

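The view shows the clamp station behind the left crate, with its arm tip at about (690,170) and tall. The eye at (105,545) sits below the table edge. The right crate is clear to approach.

{"op": "apply_moves", "data": {
  "angular": [
    [0,0,-0.68],
    [0,0,-0.68],
    [0,0,-0.68],
    [0,0,-0.68],
    [0,0,-0.68],
    [0,0,-0.68],
    [0,0,-0.68],
    [0,0,-0.7],
    [0,0,0],
    [0,0,0]
  ],
  "travel": [
    [0.3,0.97,0],
    [0.3,0.97,0],
    [0.3,0.97,0],
    [0.3,0.97,0],
    [0.3,0.97,0],
    [0.3,0.97,0],
    [0.3,0.97,0],
    [0.3,0.97,0],
    [0,0,0],
    [0,0,0]
  ],
  "jaw": [0.4,0.4,0.4,0.4,0.4,0.4,0.4,0.4,0.4,0.4]
}}

```text
time: 1.65
tool_pos: [249.1, -270.1, 256.6]
tcp_rot: [180.0, -0.0, -28.8]
ft_force: [-0.1, -1.3, 0.1]
finger_gap: 34.0
grip_force: 0.0
```

{"op": "apply_moves", "data": {
  "angular": [
    [0,0,0],
    [0,0,0],
    [0,0,0],
    [0,0,0],
    [0,0,0],
    [0,0,0],
    [0,0,0],
    [0,0,0],
    [0,0,0],
    [0,0,0],
    [0,0,0]
  ],
  "travel": [
    [0,0,-0.92],
    [0,0,-0.92],
    [0,0,-0.92],
    [0,0,-0.9],
    [0,0,0],
    [0.219,-0.121,0],
    [0.219,-0.121,0],
    [0.11,-0.06,0],
    [0.11,-0.06,0],
    [0.11,-0.06,0],
    [0,0,0]
  ],
  "jaw": [0.4,0.4,0.4,0.4,0.4,0.4,0.4,0.4,0.4,0.4,0.4]
}}

```text
time: 3.02
tool_pos: [279.8, -286.6, 109.8]
tcp_rot: [-180.0, 0.0, -28.9]
ft_force: [1.1, -1.2, 0.2]
finger_gap: 34.1
grip_force: 0.0
```

```bash
python3 - <<'E'
from h import *
a=snap('side')['color'][120:340,120:400];b=snap('wrist')['color']
A=cv2.resize(a,(560,440),interpolation=cv2.INTER_CUBIC);B=cv2.resize(b,(240,180));B=cv2.copyMakeBorder(B,0,260,0,0,cv2.BORDER_CONSTANT)
cv2.imwrite('pics/p6.png',np.hstack([A,B])[:,:,::-1])
E
```

```text
(no output)
```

View pics/p6.png

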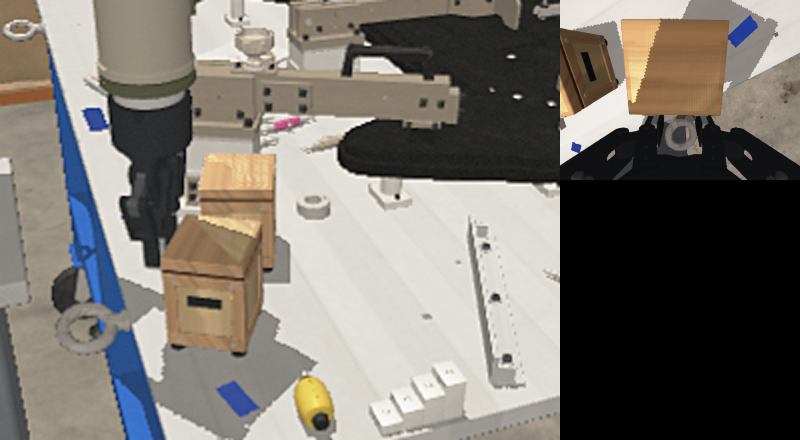

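The wrist view shows the right crate square and centred ahead of the fingers, lid at about (675,65), not yet touched.

{"op": "apply_moves", "data": {
  "angular": [
    [0,0,0],
    [0,0,0],
    [0,0,0],
    [0,0,0],
    [0,0,0]
  ],
  "travel": [
    [0.11,-0.06,0],
    [0.11,-0.06,0],
    [0.11,-0.06,0.04],
    [0.11,-0.06,0.05],
    [0.11,-0.06,0.05]
  ],
  "jaw": [0.4,0.4,0.4,0.4,0.4]
}}

```text
time: 3.75
tool_pos: [302.1, -299.2, 116.1]
tcp_rot: [180.0, -0.0, -28.9]
ft_force: [-7.1, 2.5, 11.0]
finger_gap: 34.1
grip_force: 4.7
```

{"op": "apply_moves", "data": {
  "angular": [
    [0,0,0],
    [0,0,0],
    [0,0,0],
    [0,0,0],
    [0,0,0]
  ],
  "travel": [
    [0.11,-0.06,0.12],
    [0.11,-0.06,0.1],
    [0.11,-0.06,0.08],
    [0.11,-0.06,0.07],
    [0.11,-0.06,0.06]
  ],
  "jaw": [0.4,0.4,0.4,0.4,0.4]
}}

```text
time: 4.38
tool_pos: [324.1, -310.8, 132.9]
tcp_rot: [-180.0, -0.0, -28.9]
ft_force: [-0.2, 0.4, -0.2]
finger_gap: 34.4
grip_force: 0.1
```

```bash
python3 - <<'E'
from h import *
a=snap('side')['color'][120:340,120:400];b=snap('wrist')['color']
A=cv2.resize(a,(560,440),interpolation=cv2.INTER_CUBIC);B=cv2.resize(b,(240,180));B=cv2.copyMakeBorder(B,0,260,0,0,cv2.BORDER_CONSTANT)
cv2.imwrite('pics/p7.png',np.hstack([A,B])[:,:,::-1])
E
```

```text
(no output)
```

View pics/p7.png

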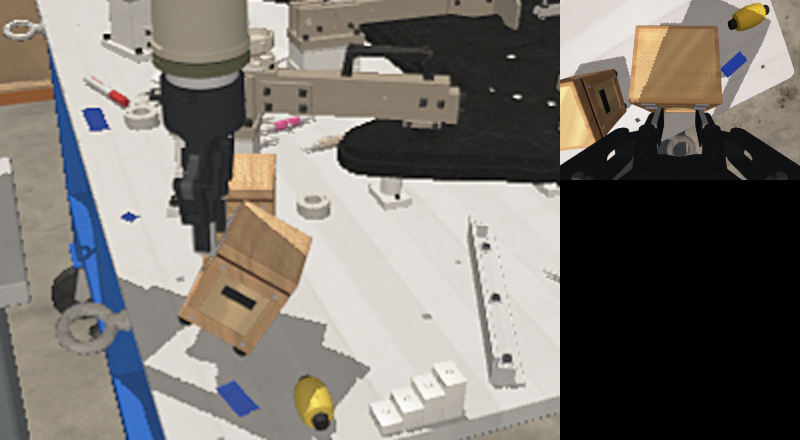

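The right crate leans about 30 degrees over its back feet, close to balance, with the fingertips at about (203,245). I'll push a little more.

{"op": "apply_moves", "data": {
  "angular": [
    [0,0,0],
    [0,0,0],
    [0,0,0],
    [0,0,0],
    [0,0,0],
    [0,0,0],
    [0,0,0],
    [0,0,0],
    [0,0,0]
  ],
  "travel": [
    [0.11,-0.06,0.05],
    [0.11,-0.06,0.04],
    [0.11,-0.06,0.04],
    [0.11,-0.06,0],
    [0,0,0],
    [0,0,0],
    [0,0,0],
    [0,0,0],
    [0,0,0]
  ],
  "jaw": [0.4,0.4,0.4,0.4,0.4,0.4,0.4,0.4,0.4]
}}

```text
time: 5.6
tool_pos: [341.3, -320.2, 137.9]
tcp_rot: [-180.0, -0.0, -28.9]
ft_force: [-0.0, 0.3, 0.7]
finger_gap: 34.2
grip_force: 0.0
```

```bash
python3 - <<'E'
from h import *
a=snap('side')['color'][120:340,120:400];b=snap('wrist')['color']
A=cv2.resize(a,(560,440),interpolation=cv2.INTER_CUBIC);B=cv2.resize(b,(240,180));B=cv2.copyMakeBorder(B,0,260,0,0,cv2.BORDER_CONSTANT)
cv2.imwrite('pics/p8.png',np.hstack([A,B])[:,:,::-1])
print(r.sense()['ft_force'])
E
```

```text
[ 0.12778068 -0.33917317 -0.64070563]
```

View pics/p8.png

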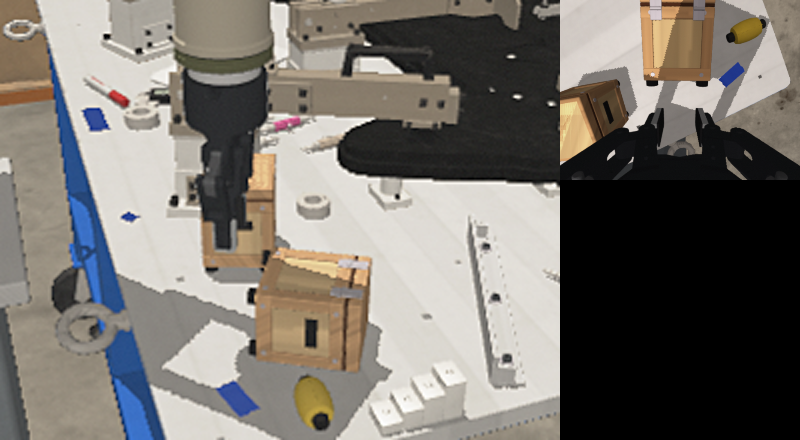

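The right crate now lies on its back with its feet facing the robot at (250,295) and (250,347), clear of the plug. Next is the left crate.

{"op": "apply_moves", "data": {
  "angular": [
    [0,0,0],
    [0,0,0],
    [0,0,0.25],
    [0,0,0.25],
    [0,0,0.25],
    [0,0,0.25],
    [0,0,0.25],
    [0,0,0],
    [0,0,0]
  ],
  "travel": [
    [0,0,0.95],
    [0,0,0.95],
    [-0.12,0.81,0],
    [-0.12,0.81,0],
    [-0.12,0.81,0],
    [-0.12,0.81,0],
    [-0.12,0.81,0],
    [0,0,0],
    [0,0,0]
  ],
  "jaw": [0.4,0.4,0.4,0.4,0.4,0.4,0.4,0.4,0.4]
}}

```text
time: 6.82
tool_pos: [317.5, -158.6, 214.1]
tcp_rot: [180.0, -0.1, -18.9]
ft_force: [0.0, -0.4, -0.3]
finger_gap: 34.2
grip_force: 0.0
```

```bash
python3 - <<'E'
from h import *
np.set_printoptions(precision=1,suppress=True)
from scipy.spatial.transform import Rotation as Ro
s=r.sense();w=snap('wrist');t=snap('top')
M=np.array(w['mount']);print(M)
hsv=cv2.cvtColor(t['color'],cv2.COLOR_RGB2HSV)
m=cv2.inRange(hsv,(8,70,60),(24,255,255));m[:220]=0;m[:,:250]=0;m[300:]=0;m[:,365:]=0
cs,_=cv2.findContours(m,cv2.RETR_EXTERNAL,cv2.CHAIN_APPROX_NONE)
for c in cs:
    if cv2.contourArea(c)>300: q=cv2.minAreaRect(c);print(q,plane(t,cv2.boxPoints(q),95)[:,:2])
a=w['color'];b=t['color'][180:300,240:400]
cv2.imwrite('pics/p9.png',np.hstack([cv2.resize(a,(440,330)),cv2.resize(b,(360,330*1),interpolation=cv2.INTER_CUBIC)])[:,:,::-1])
E
```

```text
[[  -0.    -1.    -0.3   68.8]
 [   1.    -0.     0.    -0.2]
 [  -0.    -0.3    1.  -117. ]
 [   0.     0.     0.     1. ]]
((275.5489807128906, 244.6726837158203), (33.815826416015625, 32.7388916015625), 21.037511825561523) [[ 364.3 -127.2]
 [ 441.1 -154.2]
 [ 413.  -233.8]
 [ 336.4 -206.5]]
((343.5362548828125, 235.93783569335938), (35.41493225097656, 41.389400482177734), 30.256441116333008) [[ 390.9 -285.9]
 [ 481.7 -336.4]
 [ 439.  -414.5]
 [ 348.3 -363.5]]
```

View pics/p9.png

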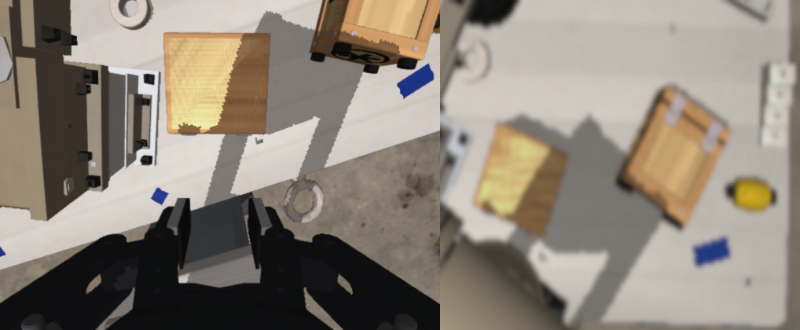

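The wrist view shows the star stamp on the right crate's underside at (365,57), so the right crate is crate_1. The left crate, lid at (217,83), is square to the tool. I'll tip the left one the same way.

{"op": "apply_moves", "data": {
  "angular": [
    [0,0,0],
    [0,0,0],
    [0,0,0],
    [0,0,0],
    [0,0,0],
    [0,0,0],
    [0,0,0],
    [0,0,0],
    [0,0,0],
    [0,0,0],
    [0,0,0],
    [0,0,0],
    [0,0,0],
    [0,0,0],
    [0,0,0]
  ],
  "travel": [
    [0,0,-0.87],
    [0,0,-0.87],
    [0,0,-0.86],
    [0,0,0],
    [0.236,-0.081,0],
    [0.236,-0.081,0],
    [0.118,-0.041,0.02],
    [0.118,-0.041,0.06],
    [0.118,-0.041,0.1],
    [0.118,-0.041,0.1],
    [0.118,-0.041,0.1],
    [0.118,-0.041,0.09],
    [0.118,-0.041,0.08],
    [0.118,-0.041,0.07],
    [0.118,-0.041,0.06]
  ],
  "jaw": [0.4,0.4,0.4,0.4,0.4,0.4,0.4,0.4,0.4,0.4,0.4,0.4,0.4,0.4,0.4]
}}

```text
time: 8.8
tool_pos: [379.1, -179.6, 137.3]
tcp_rot: [180.0, -0.0, -18.9]
ft_force: [-0.8, -0.4, -0.8]
finger_gap: 34.2
grip_force: 0.2
```

{"op": "apply_moves", "data": {
  "angular": [
    [0,0,0],
    [0,0,0],
    [0,0,0],
    [0,0,0],
    [0,0,0],
    [0,0,0],
    [0,0,0],
    [0,0,0],
    [0,0,0]
  ],
  "travel": [
    [0.118,-0.041,0.04],
    [0.118,-0.041,0.04],
    [0.118,-0.041,0.03],
    [0.118,-0.041,0],
    [0.118,-0.041,0],
    [0,0,0],
    [0,0,0],
    [0,0,0],
    [0,0,0]
  ],
  "jaw": [0.4,0.4,0.4,0.4,0.4,0.4,0.4,0.4,0.4]
}}

```text
time: 9.93
tool_pos: [402.2, -187.7, 141.5]
tcp_rot: [180.0, -0.0, -18.9]
ft_force: [0.2, 0.2, -1.0]
finger_gap: 34.5
grip_force: 0.0
```

```bash
cat > m.py <<'E'
from h import *
np.set_printoptions(precision=1,suppress=True)
t=snap('top')
hsv=cv2.cvtColor(t['color'],cv2.COLOR_RGB2HSV)
m=cv2.inRange(hsv,(8,70,60),(24,255,255));m[:150]=0;m[:,250:][:,115:]=0;m[:,:250]=0;m[300:]=0
cs,_=cv2.findContours(m,cv2.RETR_EXTERNAL,cv2.CHAIN_APPROX_NONE)
for c in cs:
    if cv2.contourArea(c)>300:
        q=cv2.minAreaRect(c);P=plane(t,cv2.boxPoints(q),80)[:,:2];print(q,P.tolist(),P.mean(0))
E
python3 m.py
```

```text
((343.6217041015625, 235.86270141601562), (35.34294891357422, 41.6053466796875), 30.256441116333008) [[390.27139639352544, -287.6598255069837], [483.0066866301372, -339.2239590795332], [439.66705609654275, -418.461307519348], [347.1454748655425, -366.37512087846846]] [ 415.  -352.9]
((291.52740478515625, 201.98849487304688), (32.60449981689453, 30.627193450927734), 22.249025344848633) [[475.61382166507957, -165.45295413265873], [548.9050498746869, -192.9586568379813], [519.4618270962995, -270.8124139612583], [446.35920687105465, -242.9522980906914]] [ 497.6 -218. ]
```

{"op": "apply_moves", "data": {
  "angular": [
    [0,0,0],
    [0,0,0],
    [-0.31,-0.72,-0.14],
    [-0.31,-0.72,-0.14],
    [-0.31,-0.72,-0.14],
    [-0.31,-0.72,-0.14],
    [0,0,0],
    [0,0,0]
  ],
  "travel": [
    [0,0,0.9],
    [0,0,0.9],
    [-0.5,-0.79,0],
    [-0.5,-0.79,0],
    [-0.5,-0.79,0],
    [-0.5,-0.79,0],
    [0,0,0],
    [0,0,0]
  ],
  "jaw": [0.4,0.4,0.4,0.4,0.4,0.4,0.4,0.4]
}}

```text
time: 10.98
tool_pos: [322.1, -314.1, 213.7]
tcp_rot: [179.0, -25.0, -23.3]
ft_force: [0.8, 1.2, 0.4]
finger_gap: 34.1
grip_force: 0.0
```

```bash
python3 m.py; python3 - <<'E'
from h import *
from scipy.spatial.transform import Rotation as Ro
np.set_printoptions(precision=1,suppress=True)
s=r.sense();Rt=Ro.from_euler('xyz',s['tcp_rot'],degrees=True).as_matrix();print(s['tool_pos'],Rt)
w=snap('wrist');g=cv2.cvtColor(w['color'],cv2.COLOR_RGB2HSV)
M=np.array(w['mount']);Rc=(Rt@M[:3,:3]);w['R']=Rc.T;w['t']=-Rc.T@(Rt@M[:3,3]+s['tool_pos'])
# expected image of R: mid (414,-355) yaw -29
c,sn=np.cos(np.radians(-29)),np.sin(np.radians(-29));n=np.array([c,sn,0]);l=np.array([-sn,c,0])
mid=np.array([414,-355,40.]);
X=[mid-47*n]+[mid-55*n+a*33*l+b*31*np.array([0,0,1]) for a in(1,-1) for b in(1,-1)]
P=proj(w,X);print(P)
a=w['color'][:,:,::-1].copy()
for p in P: cv2.circle(a,(int(p[0]),int(p[1])),3,(0,0,255),1)
cv2.imwrite('pics/p10w.png',a)
# dark blobs
E
```

```text
((343.8088684082031, 235.98532104492188), (35.328712463378906, 41.674156188964844), 30.963756561279297) [[390.6871555581681, -287.8171163135936], [482.9438729545941, -340.61784667061056], [438.6470052486219, -419.2735665736016], [346.6163095281972, -365.955246162711]] [ 414.7 -353.4]
((289.8218994140625, 207.3082275390625), (32.8885612487793, 41.43256378173828), 20.556045532226562) [[447.57199896307225, -157.39864882341553], [547.5952659607024, -191.61831266352462], [520.2430644218978, -270.99715722140354], [420.44090762623637, -236.29699826712778]] [ 484.  -214.1]
[ 322.8 -313.7  213.8] [[ 0.8 -0.4  0.4]
 [-0.4 -0.9 -0.2]
 [ 0.4  0.  -0.9]]
[[272.6 220.3]
 [232.4 221.1]
 [239.8 228.9]
 [310.8 228.6]
 [304.1 235.1]]
```

{"op": "apply_moves", "data": {
  "angular": [
    [0,0,0],
    [0,0,0],
    [0,0,0],
    [0,0,0],
    [0,0,0],
    [0,0,0],
    [0,0,0],
    [0,0,0],
    [0,0,0],
    [0,0,0],
    [0,0,0],
    [0,0,0],
    [0,0,0]
  ],
  "travel": [
    [0,0,-0.98],
    [0,0,-0.98],
    [0,0,-0.98],
    [0,0,-0.97],
    [0,0,0],
    [0.138,-0.06,0],
    [0.138,-0.06,0],
    [0.138,-0.06,0],
    [0.138,-0.06,0],
    [0.138,-0.06,0],
    [0.138,-0.06,0],
    [0.138,-0.06,0],
    [0.138,-0.06,0]
  ],
  "jaw": [0.4,0.4,0.4,0.4,0.4,0.4,0.4,0.4,0.4,0.4,0.4,0.4,0.4]
}}

```text
time: 12.7
tool_pos: [366.7, -333.5, 57.1]
tcp_rot: [179.0, -25.1, -23.2]
ft_force: [-5.6, 0.4, 3.6]
finger_gap: 34.4
grip_force: 2.3
```

```bash
python3 m.py; python3 - <<'E'
from h import *
a=snap('side')['color'][120:340,120:400];b=snap('wrist')['color']
A=cv2.resize(a,(480,377),interpolation=cv2.INTER_CUBIC);B=cv2.resize(b,(320,240));B=cv2.copyMakeBorder(B,0,137,0,0,cv2.BORDER_CONSTANT)
cv2.imwrite('pics/p10.png',np.hstack([A,B])[:,:,::-1])
E
```

```text
((345.0000305175781, 230.00001525878906), (34.882659912109375, 41.14365005493164), 26.56505012512207) [[401.3708178562566, -293.31792262628545], [496.25860596634516, -338.36259697319474], [458.58468248461713, -419.2842266259405], [363.8515901589252, -373.6896428307732]] [ 430.  -356.2]
((289.8475341796875, 207.27525329589844), (33.0185661315918, 41.384456634521484), 20.85445785522461) [[448.0644936771585, -157.1375875241968], [547.7958838971466, -191.83640647861046], [519.9186228181245, -271.3841419591455], [420.41398651186995, -236.20568843819927]] [ 484.  -214.1]
```

View pics/p10.png

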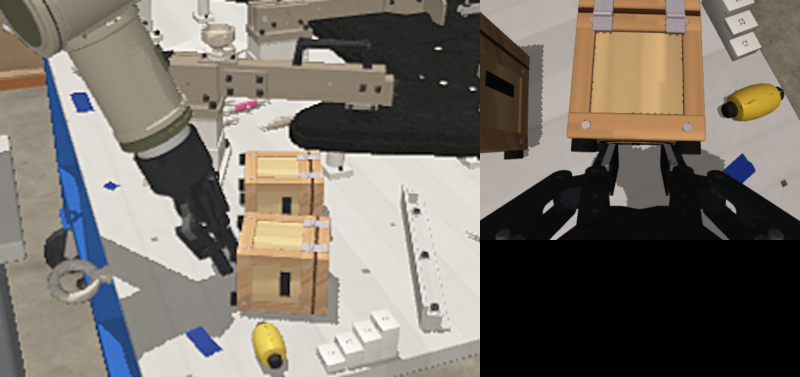

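Both crates lie on their backs. In the wrist view, crate_1 sits square against the fingertips at (635,140). I'll keep pushing.

{"op": "apply_moves", "data": {
  "angular": [
    [0,0,0],
    [0,0,0],
    [0,0,0],
    [0,0,0],
    [0,0,0],
    [0,0,0],
    [0,0,0],
    [0,0,0],
    [0,0,0],
    [0,0,0],
    [0,0,0],
    [0,0,0],
    [0,0,0],
    [0,0,0],
    [0,0,0]
  ],
  "travel": [
    [0.138,-0.06,0],
    [0.138,-0.06,0],
    [0.138,-0.06,0],
    [0.138,-0.06,0],
    [0.138,-0.06,0],
    [0.138,-0.06,0],
    [0.138,-0.06,0],
    [0.138,-0.06,0],
    [0.138,-0.06,0],
    [0.138,-0.06,0],
    [0.138,-0.06,0],
    [0.138,-0.06,0],
    [0.138,-0.06,0],
    [0.138,-0.06,0],
    [0,0,0]
  ],
  "jaw": [0.4,0.4,0.4,0.4,0.4,0.4,0.4,0.4,0.4,0.4,0.4,0.4,0.4,0.4,0.4]
}}

```text
time: 14.72
tool_pos: [444.4, -367.4, 57.6]
tcp_rot: [179.0, -25.1, -23.2]
ft_force: [0.5, -0.8, -0.1]
finger_gap: 34.3
grip_force: 0.0
```

```bash
python3 m.py
```

```text
((289.9383544921875, 207.16441345214844), (33.00560760498047, 41.081443786621094), 20.556045532226562) [[448.41454702670205, -157.68708162189327], [547.595226769198, -191.61831372689147], [520.1457830718213, -271.27972486019695], [421.18513797626866, -236.86975672931555]] [ 484.3 -214.4]
((356.9949035644531, 199.38661193847656), (32.79568099975586, 41.12152099609375), 23.96249008178711) [[476.18865005523253, -326.0827229105921], [574.0004544643566, -367.35558331760717], [541.9579776720484, -445.50438800320785], [444.2887695722608, -403.5968446946724]] [ 509.1 -385.6]
```

{"op": "apply_moves", "data": {
  "angular": [
    [0,0,0],
    [0,0,0],
    [0,0,0],
    [0,0,0],
    [0,0,0],
    [0,0,0],
    [0,0,0]
  ],
  "travel": [
    [0.069,-0.03,0],
    [0.069,-0.03,0],
    [0.069,-0.03,0],
    [0.069,-0.03,0],
    [0.069,-0.03,0],
    [0.069,-0.03,0],
    [0.046,-0.02,0]
  ],
  "jaw": [0.4,0.4,0.4,0.4,0.4,0.4,0.4]
}}

```text
time: 15.65
tool_pos: [462.1, -375.0, 57.3]
tcp_rot: [179.0, -25.1, -23.2]
ft_force: [-9.9, 4.0, 6.8]
finger_gap: 34.1
grip_force: 5.8
```

{"op": "apply_moves", "data": {
  "angular": [
    [0,0,0],
    [0,0,0]
  ],
  "travel": [
    [0.046,-0.02,0],
    [0.046,-0.02,0]
  ],
  "jaw": [0.4,0.4]
}}

```text
time: 15.9
tool_pos: [463.1, -375.4, 56.8]
tcp_rot: [179.1, -24.7, -23.2]
ft_force: [-59.8, 28.4, 53.9]
finger_gap: 34.0
grip_force: 32.7
```

The force rose to about 66 N, so the lid is against the rail. I'll back off and check.

{"op": "apply_moves", "data": {
  "angular": [
    [0,0,0],
    [0,0,0],
    [0,0,0],
    [0,0,0],
    [0,0,0],
    [0,0,0],
    [0,0,0],
    [0,0,0],
    [0,0,0]
  ],
  "travel": [
    [-0.1,0.043,0],
    [-0.1,0.043,0],
    [-0.3,0.13,0],
    [-0.5,0.22,0],
    [-0.5,0.22,0],
    [-0.3,0.13,0.9],
    [-0.3,0.13,0.9],
    [0,0,0.9],
    [0,0,0]
  ],
  "jaw": [0.4,0.4,0.4,0.4,0.4,0.4,0.4,0.4,0.4]
}}

```text
time: 17.02
tool_pos: [382.8, -341.6, 169.4]
tcp_rot: [178.8, -25.4, -23.2]
ft_force: [0.4, 0.3, -0.4]
finger_gap: 34.0
grip_force: 0.0
```

```bash
python3 m.py; python3 - <<'E'
from h import *
np.set_printoptions(precision=1,suppress=True)
n=np.array([.918,-.397]);t=snap('top')
hsv=cv2.cvtColor(t['color'],cv2.COLOR_RGB2HSV)
m=cv2.inRange(hsv,(8,70,60),(24,255,255));m[:150]=0;m[:,:315]=0;m[260:]=0;m[:,390:]=0
# wood/rail border along the lid edge (z=80): farthest n in lateral bins
v,u=np.nonzero(m);P=plane(t,np.c_[u,v],80)[:,:2];a=P@n;l=P@[.397,.918]
for k in range(-200,-105,10):
    q=(l>=k)&(l<k+10)
    if q.any(): print(k,a[q].max(),a[q].min())
import hashlib
s=snap('side')['color']
hs=cv2.cvtColor(s,cv2.COLOR_RGB2HSV);
X=lambda a,l,z:[a*.918+.397*l,-.397*a+.918*l,z]
sd=r.snapshot('side')
for l in(-195,-130):
    print([ (d,int(cv2.cvtColor(sd['color'],cv2.COLOR_RGB2GRAY)[tuple(np.round(proj(sd,[X(696+d,l,60)])[0][::-1]).astype(int))])) for d in range(-12,14,3)])
E
```

```text
((289.8404541015625, 207.28428649902344), (32.98284149169922, 41.39781951904297), 20.772254943847656) [[447.92865128684525, -157.20909241890325], [547.7408865069158, -191.7761465577169], [520.0084251389044, -271.27785525150136], [420.42139018140335, -236.23092062867582]] [ 484.  -214.1]
((350.9999694824219, 192.49998474121094), (25.999996185302734, 46.99999237060547), -0.0) [[465.0553256622358, -337.41475479457745], [585.7905183485673, -335.23672764240484], [587.9294471714963, -402.52104117145973], [466.8725513497118, -404.1912471503497]] [ 526.4 -369.8]
-200 691.0360408161505 588.8971452275832
-190 687.5581185100526 586.8786554405503
-180 693.8550313930893 584.8625102864078
-170 691.7893817554439 586.1057289960409
-160 692.0965958488757 586.4207523266571
-150 690.9894229460732 586.7370599111969
-140 661.058862491277 586.895699486636
-130 691.6154277944752 588.2990267752828
-120 691.7740260289881 584.1203763847932
-110 613.0441449963934 613.0441449963934
[(-12, 144), (-9, 141), (-6, 129), (-3, 127), (0, 221), (3, 217), (6, 220), (9, 218), (12, 217)]
[(-12, 61), (-9, 194), (-6, 187), (-3, 181), (0, 185), (3, 215), (6, 222), (9, 221), (12, 220)]
```

```bash
python3 -c "
from bench import r
print(r.hand_in())"
```

```text
the job is handed in; nothing more can be done
None
```

I tipped both crates onto their backs, then pushed the stamped one (it was the right-hand crate) until its lid sat flush along the dispatch rail; the bare one lies on its back, about 115 mm clear of the rail. The job took about 17 of the 58 s and is handed in, but no verdict came back.

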